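# Open the padlock lane of the counter display case

### The job

A customer wants the brass padlock: open the clear sliding cover above it. With a fingertip, press down the orange spring catch that stands in that cover's front finger slot, keep it down while you slide the cover towards you, and go on until the cover is fully open and the catch snaps up in its second slot. Do not pick up anything, keep the other cover shut, and leave the goods and everything else on the counter where they are.

Things in the scene. Friction and masses are not known exactly. Their poses are not given: they have to be found in the camera images.
- case: Low blue display case fixed to the counter, 216 (its x) x 224 (y) x 65 mm high; origin at the middle of its underside, x to its rear (roughly away from the robot), y to its left, z up. Two lanes, centre lines at y = +55 mm (left) and -55 mm (right), each under its own clear cover that slides along case -x, out over the low front wall (44 mm high). Goods lie at the rear of the lanes, 5 mm up.
- catch_left_top (a point): Centre of the top of the left lane's orange spring catch, a push block 34 mm along case x by 44 mm along y, at case x = -72, y = +55 mm; it moves only up and down. At rest its top is 63 mm up, 3 mm proud of the cover: it fills the front slot and locks the cover. Pressed 8 mm or more (bottoms at 12 mm; 1.2 N at first, 4.3 N at the bottom) it is clear of the cover. Housing round it: 46 mm high.
- catch_right_top (a point): The same for the right lane's catch, at case x = -72, y = -55 mm. A fingertip that holds a catch down stands in the front slot and can drive the cover by the slot's front edge. Once the cover lies over it the catch stays down by itself, until the second slot comes over it and it snaps up.
- lid_left_slot (a point): Centre of the left cover's front finger slot (open through the cover, 40 mm along case x by 64 mm along y, at case x = -72 mm when shut), at the cover's top face, 60 mm up; moves with the cover. The clear cover is 5 mm thick; an aluminium bar 14 mm deep, top at 64 mm, runs along the slot's front edge. The second slot, of the same size, lies 90 mm behind.
- lid_right_slot (a point): The same point of the right cover, which is alike.
- lid_left (a joint): How far the left cover has slid open, in m: 0 shut (3 mm of play while locked), 0.087 to 0.092 open with the catch up in the second slot, 0.092 the end stop. Takes about 2 to 4 N to slide.
- lid_right (a joint): The same for the right cover.
- catch_left (a joint): How far the left catch is pressed down, in m: 0 up, 0.008 or more clear of the cover, 0.012 bottomed.
- catch_right (a joint): The same for the right catch.
- padlock_mid (a point): Middle of the brass padlock, 69 x 45 x 18 mm, lying flat at the rear of one of the two lanes.
- etape_mid (a point): Middle of the roll of yellow tape, 62 mm across and 19 mm high, lying flat at the rear of the other lane.
- driver_r: Red-handled screwdriver, 178 mm long and 26 mm thick, lying on the counter; bystander. Origin at the middle of its underside.
- tape_measure: Yellow tape measure, 35 x 82 x 68 mm; bystander. Origin at the middle of its underside.
- rivet_box: White, yellow and blue carton, 56 x 90 x 44 mm; bystander. Origin at the middle of its underside.
- hopper5: Blue hopper bin, 124 x 68 x 54 mm; bystander. Origin at the middle of its underside.
Mind the look-alikes: they are no part of the job. Leave any black look-alike of the part that bears padlock_mid alone.

How it is judged:
On the way:
1. the padlock lane's catch is pressed down clear of its cover by the finger, the cover not yet drawn open (((y of padlock_mid in the frame of case above 0 m and (value of joint catch_left above 0.0078 m and value of joint lid_left below 0.01 m)) or (y of padlock_mid in the frame of case below 0 m and (value of joint catch_right above 0.0078 m and value of joint lid_right below 0.01 m)))), for 0.05 s.
At the end, for the whole second after the job is handed in: The cover above the padlock is open by at least 84 mm and at rest with its catch snapped up (within 2 mm of its top) in the second slot; the other cover is shut (within 6 mm) with its catch up; padlock, tape roll and the four bystanders are within 20 mm of where they were (((y of padlock_mid in the frame of case above 0 m and (value of joint lid_left above 0.084 m and value of joint each of catch_left, catch_right below 0.002 m and value of joint lid_right below 0.006 m and velocity of joint lid_left below 0.005 m/s)) or (y of padlock_mid in the frame of case below 0 m and (value of joint lid_right above 0.084 m and value of joint each of catch_right, catch_left below 0.002 m and value of joint lid_left below 0.006 m and velocity of joint lid_right below 0.005 m/s))) and distance of each of padlock_mid, etape_mid, driver_r, tape_measure, rivet_box, hopper5 from where it was at the start of the episode below 0.02 m); the robot touches nothing.
It fails at once if the cover of the other lane is slid open by more than 10 mm ((y of padlock_mid in the frame of case above 0 m and value of joint lid_right above 0.01 m) or (y of padlock_mid in the frame of case below 0 m and value of joint lid_left above 0.01 m)).
It fails at once if the padlock or the tape roll is shifted or lifted by more than 20 mm (distance of any of padlock_mid, etape_mid from where it was at the start of the episode above 0.02 m).
It fails at once if a bystander on the counter is lifted or shifted by more than 20 mm (distance of any of driver_r, tape_measure, rivet_box, hopper5 from where it was at the start of the episode above 0.02 m).
It also fails if it takes over 35 s, if anything falls off the work surface, if the arm or the gripper's body presses on something with over 40 N, if the wrist force passes 120 N, or if a joint passes its speed limit or range.

### The arm

A 7-joint arm with a two-finger parallel gripper is mounted at the origin on a cart in front of the work surface, level with it; the furniture and walls round the work are solid. World frame = base frame: x ahead of the robot, y to its left, z up, the work surface at z = 0. Lengths are in m, angles in rad, forces in N, time in s.
With the tool pointing down it reaches from about 0.35 to 0.9 m from the base axis. Payload 8.1 kg.
Tool frame: the origin (TCP) lies on the centre line of the jaws, within the pads' length; the fingertips stand 11 mm ahead of it and the grasp point (between the pads) lies 8 mm behind it; z points along the fingers, y is the line along which they close (so a half turn about z gives the same grasp; the last joint's range is limited). The gripper opens to 92 mm and grips with 3 to 60 N. Pads are 19 mm wide; open, the fingers measure 130 mm over their backs; the gripper's body (75 mm by 190 mm) begins 47 mm behind the grasp point.
Start: joints at [-1.331, 0.434, 0.025, 1.573, -0.012, 1.134, -0.075], TCP at [0.21, 0.589, 0.238] pointing down, gripper open.
Joint ranges: [-2.62, 2.62], [-0.44, 2.09], [-1.27, 1.32], [0.08, 2.57], [-1.32, 4.46], [0.12, 2], [-2.74, 2.74]. Speed limits (rad/s): [2.22, 2.22, 3.01, 3.01, 3.14, 3.14, 3.14].

### API

Orientations are given as a unit quaternion [x, y, z, w].
In Python, from rig import sensors, vision, close_job gives the robot as it stands. The module is installed in compiled form; this text tells all that it offers.
- The arm moves only by the tool play_rows, never from a script. Its argument "steps" is a list of rows, each a list of 4 numbers: the shift along the tool's x, y, z in mm, then the turn about the tool's z in degrees. A call has 1 to 5 rows; each row is the pose to reach, as a shift and turn from the pose commanded when the call began, along the tool's axes at that moment; what a row does not reach only later rows make up. A row lasts 1/10 s, in which the tool goes at most 50 mm and 8.59 degrees, less where a joint would pass 70% of its speed; a pose out of reach is approached as far as the arm can. A call with a gripper value outside its range is refused whole. "fingers" is the closure, from -1 (fully open) to 1 (shut), so that 0 is half open, set as the call begins (left out, the last holds). The fingers move at their own pace and stop on an object; the grip force is fixed at half the most. Time passes only in rows, so rows that repeat a pose let the fingers close. It gives the time, the measured TCP pose, the force, the opening and the grip force at its end, in the units of the state.
- sensors.get_obs(): the state, without advancing time (a new reading comes with each control period).
- vision.snapshot(name): name is "scene" or "top" or "wrist"; returns a dict with "img" (420x560x3 uint8, red, green, blue), "fx", "fy", "cx", "cy" (pixels), "R" (3x3) and "t" (3): a world point X has camera coordinates R X + t. Camera axes: x right, y down, z forward; pixel columns grow to the right and rows downward; lengths in m; the calibration is good to about 2 mm. A picture is of the moment at which its call begins. There is no depth.
- close_job(): hands the job in; it is judged then, once.
The state is a dict: "time_s": time; "joint_positions": joint angles; "qd": joint speeds; "tau": joint torques, N m; "ee_pos": TCP position; "tcp_rot": TCP orientation; "force": force on the tool from outside, world axes, zero at the start; "moment": the same for the moment, N m; "gripper_width": finger opening in m; "finger_force": force on a finger pad.
Only numpy, scipy, OpenCV 4.12 (cv2) and the standard library are available. Lean on these libraries where they do the work, as an engineer would, in place of code of your own. Each camera call takes 0.05 s, during which the arm holds its last target. There are 200 camera calls.

## Working session

There is one attempt and no reset: what is moved stays moved. The work goes in short steps, Python scripts to look and compute and a tool call to move; the robot and the scene stay as the last step left them, time stands still between calls to the robot, and variables do not carry over. Pictures are saved under pics/ and viewed, at most 10 in all, crops included, and the job is handed in when it is done.

Besides the shell and the picture viewer there is one more tool, called by a JSON object that holds its "fn" and its "kwargs", one argument or row to a line. play_rows: Moves the arm, as the interface text tells. Its arguments: {"type":"object","properties":{"steps":{"type":"array"},"fingers":{"type":"number"}},"required":["steps"]}

```bash
mkdir -p pics
python3 - <<'E'
from rig import sensors, vision
import cv2, pickle
o=sensors.get_obs(); print(o['time_s'],o['ee_pos'],o['tcp_rot'],o['gripper_width'])
d={}
for n in ('top','scene'):
    s=vision.snapshot(n); d[n]=s; cv2.imwrite(f'pics/{n}0.png',s['img'][:,:,::-1])
pickle.dump(d,open('d.pkl','wb'))
E
```

```text
0.0 [0.20997519 0.58815831 0.23694831] [ 1.70569483e-01  9.85345338e-01 -7.83384406e-04 -4.40602930e-05] 0.09186989633026352
```

View pics/top0.png

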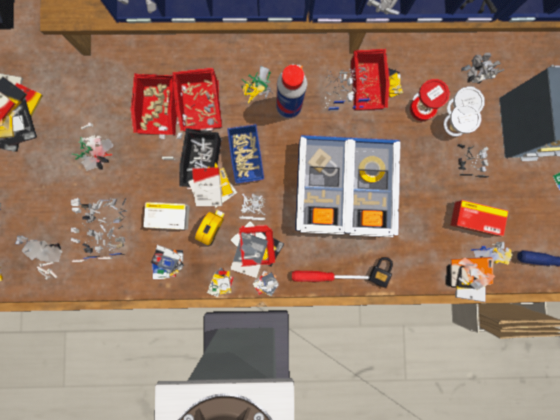

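View pics/scene0.png

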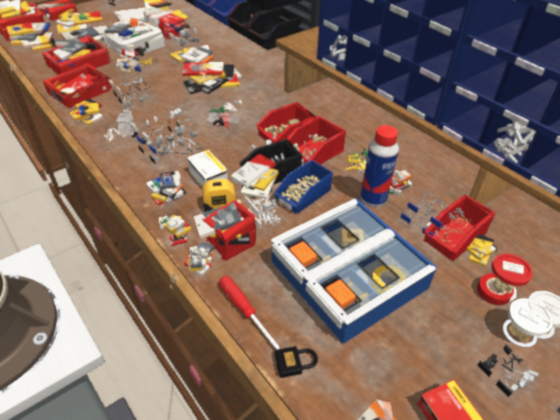

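The padlock (grey-brass, top image about (322,160)) lies in the image-left lane, and the tape roll is at (372,170). That lane's orange catch is at about (322,215). I'll zoom in to measure.

```bash
cat > h.py <<'E'
import numpy as np, cv2
def ray(s,px,z):
    K=np.array([(px[0]-s['cx'])/s['fx'],(px[1]-s['cy'])/s['fy'],1]); R=np.array(s['R']); t=np.array(s['t'])
    c=-R.T@t; d=R.T@K; return c+d*(z-c[2])/d[2]
def proj(s,X):
    p=np.array(s['R'])@X+s['t']; return np.array([s['cx']+s['fx']*p[0]/p[2], s['cy']+s['fy']*p[1]/p[2]])
E
python3 - <<'E'
import pickle,cv2,numpy as np
from h import *
d=pickle.load(open('d.pkl','rb'))
for n,lo in (('top',(280,120,420,250)),('scene',(260,190,450,345))):
    s=d[n]; im=s['img']
    hsv=cv2.cvtColor(im,cv2.COLOR_RGB2HSV)
    m=((hsv[...,0]>3)&(hsv[...,0]<16)&(hsv[...,1]>190)&(hsv[...,2]>170)).astype('uint8')
    k,l,st,ce=cv2.connectedComponentsWithStats(m)
    for i in range(1,k):
        if st[i,4]>60 and lo[0]<ce[i][0]<lo[2] and lo[1]<ce[i][1]<lo[3]: print(n,st[i],ce[i],ray(s,ce[i],.063))
    a=im[lo[1]:lo[3],lo[0]:lo[2]]
    cv2.imwrite(f'pics/{n}c.png',cv2.resize(a,None,fx=4,fy=4,interpolation=cv2.INTER_CUBIC)[:600,:800,::-1])
    print(n,'cam',-np.array(s['R']).T@s['t'])
E
```

```text
top cam [ 0.47947724 -0.11524738  0.93111674]
scene [290 243  26  22 162] [302.89506173 253.39506173] [ 0.52661993 -0.23196872  0.063     ]
scene [326 281  29  26 166] [338.57831325 295.12650602] [ 0.51494721 -0.34163174  0.063     ]
scene cam [ 0.12862129 -0.65910035  0.72977238]
```

View pics/topc.png

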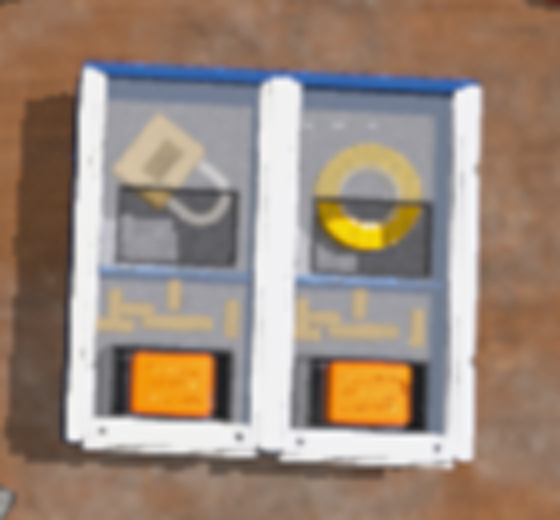

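View pics/scenec.png

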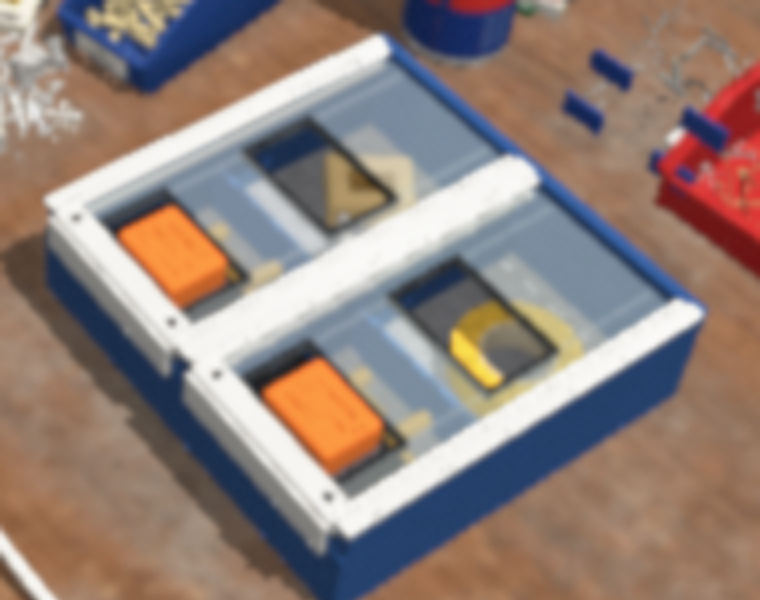

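Confirmed: the padlock is in the left lane (+y, image-left). In the crop its catch spans (131..214, 351..417), and the right catch is centred at (370,393). Next I compute the poses and cross-check them with the scene view.

Run:
```python
import pickle
from h import *
from scipy.spatial.transform import Rotation as Ro
d=pickle.load(open('d.pkl','rb'))
T=d['top'];S=d['scene']
f=lambda u,v:(280+u/4-.375,120+v/4-.375)
g=lambda u,v:(260+u/4-.375,190+v/4-.375)
L=ray(T,f(172,384),.063);R=ray(T,f(370,393),.063)
print('top L,R',L,R,np.linalg.norm(L-R))
# scene: top-face corners of left & right catch
for nm,c in (('L',[(118,238),(172,205),(228,258),(175,292)]),('R',[(264,392),(313,358),(383,430),(331,462)])):
    P=np.array([ray(S,g(*q),.063) for q in c]);print(nm,P.round(4).tolist(),P.mean(0))
C=np.array([ray(T,f(*q),.065) for q in [(86,65),(481,86),(473,460),(66,440)]]);print(C.round(4),C.mean(0),np.linalg.norm(np.diff(C,axis=0),axis=1))
e=L-R; yaw=np.arctan2(-e[0],e[1]);print('yaw deg',np.degrees(yaw))
for a in (C[0]-C[1],C[3]-C[2]): print(np.degrees(np.arctan2(-a[0],a[1])))
print(Ro.from_quat([ 0.170569,0.985345,-0.00078,0]).as_matrix().round(3))
print('slot bar edge', [ray(T,f(*q),.064) for q in [(100,418),(245,427)]])
```

```text
top L,R [ 0.52702579 -0.22844803  0.063     ] [ 0.52034311 -0.33848217  0.063     ] 0.11023688319125001
L [[0.5128, -0.2083, 0.063], [0.5464, -0.2074, 0.063], [0.5458, -0.2487, 0.063], [0.5131, -0.2496, 0.063]] [ 0.52952295 -0.22850651  0.063     ]
R [[0.5078, -0.3163, 0.063], [0.5375, -0.3155, 0.063], [0.5351, -0.3621, 0.063], [0.506, -0.3606, 0.063]] [ 0.52160928 -0.33862414  0.063     ]
[[ 0.7071 -0.1843  0.065 ]
 [ 0.6923 -0.4068  0.065 ]
 [ 0.4823 -0.3938  0.065 ]
 [ 0.4969 -0.1689  0.065 ]] [ 0.5946539  -0.28843066  0.065     ] [0.22296593 0.21040746 0.22541203]
yaw deg -3.4754625373061394
-3.793994760249752
-3.7103499280107792
[[-0.942  0.336 -0.   ]
 [ 0.336  0.942 -0.002]
 [-0.    -0.002 -1.   ]]
slot bar edge [array([ 0.50876515, -0.18798606,  0.064     ]), array([ 0.50254013, -0.26817428,  0.064     ])]
```

{"fn": "play_rows", "kwargs": {
  "steps": [
    [-32,-37,0,0],
    [-64,-74,0,0],
    [-96,-111,0,0],
    [-128,-148,0,0],
    [-160,-186,0,0]
  ],
  "fingers": 1
}}

```text
time_s: 0.6
ee_pos: [0.2986, 0.3576, 0.2375]
tcp_rot: [0.171, 0.985, -0.0, -0.0]
force: [1.7, 0.8, 0.1]
gripper_width: 0.0564
finger_force: 0.0
```

{"fn": "play_rows", "kwargs": {
  "steps": [
    [-32,-37,0,0],
    [-64,-74,0,0],
    [-96,-111,0,0],
    [-128,-148,0,0],
    [-160,-186,0,0]
  ]
}}

```text
time_s: 1.1
ee_pos: [0.3866, 0.1288, 0.2378]
tcp_rot: [0.17, 0.985, 0.0, 0.0]
force: [1.7, -0.5, -0.3]
gripper_width: 0.0162
finger_force: 0.0
```

{"fn": "play_rows", "kwargs": {
  "steps": [
    [-32,-37,0,0],
    [-64,-74,0,0],
    [-96,-111,0,0],
    [-128,-148,0,0],
    [-160,-186,0,0]
  ]
}}

```text
time_s: 1.6
ee_pos: [0.4748, -0.1, 0.2377]
tcp_rot: [0.17, 0.985, 0.0, 0.0]
force: [1.0, 1.6, 0.2]
gripper_width: 0.0004
finger_force: 0.0
```

{"fn": "play_rows", "kwargs": {
  "steps": [
    [-30,-35,0,0],
    [-60,-70,0,0],
    [-90,-105,0,-8],
    [-90,-105,0,-16],
    [-90,-105,0,-16]
  ]
}}

```text
time_s: 2.1
ee_pos: [0.5236, -0.2288, 0.2371]
tcp_rot: [0.032, 0.999, -0.0, -0.001]
force: [-0.3, 1.2, -0.4]
gripper_width: 0.0002
finger_force: 0.0
```

{"fn": "play_rows", "kwargs": {
  "steps": [
    [0,0,40,0],
    [0,0,80,0],
    [0,0,115,0],
    [0,0,130,0],
    [0,0,130,0]
  ]
}}

```text
time_s: 2.6
ee_pos: [0.5224, -0.2251, 0.1055]
tcp_rot: [0.033, 0.999, 0.001, -0.002]
force: [-0.4, 0.8, 0.4]
gripper_width: 0.0007
finger_force: 0.0
```

Run:
```python
from rig import sensors, vision
import cv2, pickle
from h import *
o=sensors.get_obs(); print(o['ee_pos'],o['tcp_rot'],o['force'])
s=vision.snapshot('wrist'); w=s; pickle.dump(s,open('w.pkl','wb'))
S=vision.snapshot('scene')
c=S['img'][190:345,260:450]
a=np.zeros((600,800,3),'uint8')
a[:420,:560]=w['img']; 
cv2.imwrite('pics/w1.png',w['img'][:,:,::-1])
cv2.imwrite('pics/s1.png',cv2.resize(c,None,fx=4,fy=4,interpolation=cv2.INTER_CUBIC)[:600,:800,::-1])
t=o['ee_pos'];tip=np.array([t[0],t[1],t[2]-.011])
print('tip px',proj(w,tip), 'expected slot corners', [proj(w,np.array([.528,-.2285,.063])+np.array([.998*a+.063*b,-.063*a+.998*b,0])).round() for a,b in ((-.017,-.022),(.017,-.022),(.017,.022),(-.017,.022))])
```

```text
[ 0.52237994 -0.22513216  0.10545907] [ 3.27927839e-02  9.99458970e-01  9.62556220e-04 -2.33982311e-03] [-0.44323529  0.75629709  0.3964282 ]
tip px [274.63083896 251.0321841 ] expected slot corners [array([231., 211.]), array([233., 266.]), array([307., 266.]), array([308., 211.])]
```

View pics/w1.png

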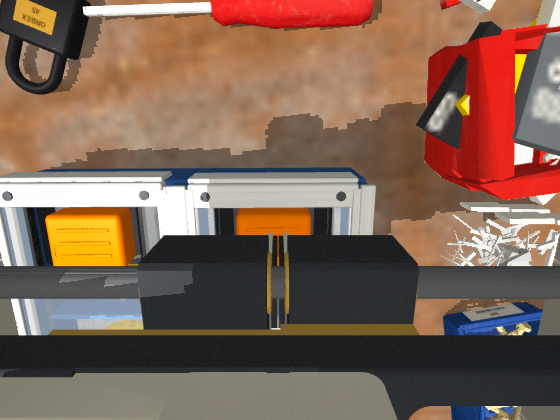

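View pics/s1.png

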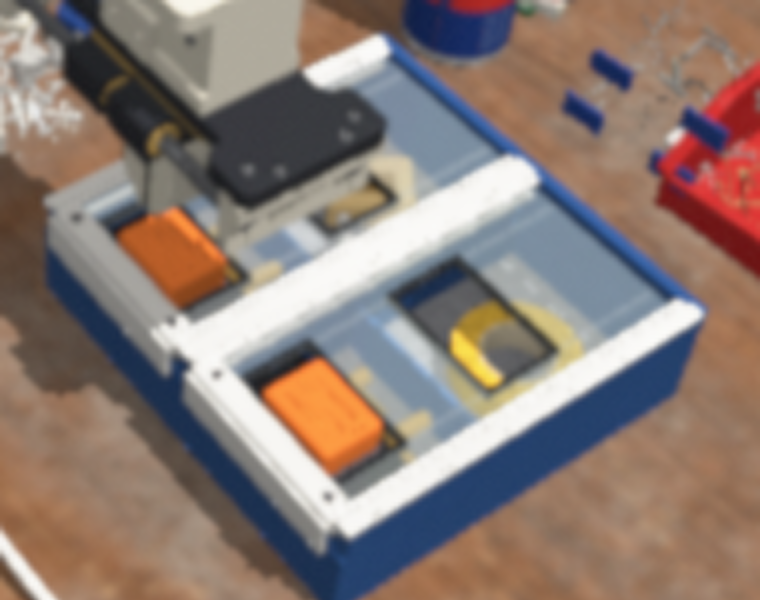

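The wrist view shows the left catch at (273,222) in line with the finger seam at x=278. The scene view shows the case is undisturbed. I'll check the fingertip geometry by projecting its expected outline.

Run:
```python
from rig import sensors, vision
import cv2, pickle
from h import *
from scipy.spatial.transform import Rotation as Ro
o=sensors.get_obs(); M=Ro.from_quat(o['tcp_rot']).as_matrix(); p=np.array(o['ee_pos']);print(p)
w=pickle.load(open('w.pkl','rb')); print('cam in tool',M.T@(-np.array(w['R']).T@w['t']-p),w['fx'])
S=vision.snapshot('scene'); a=cv2.resize(S['img'][150:300,230:420],None,fx=4,fy=4,interpolation=cv2.INTER_CUBIC)
W=w['img'].copy()
for z,c in ((.011,(0,255,0)),(-.02,(0,255,255)),(-.055,(255,0,255))):
    q=[p+M@np.array([sx*.0095,sy*.019,z]) for sx,sy in ((-1,-1),(1,-1),(1,1),(-1,1))]
    cv2.polylines(W,[np.array([proj(w,x) for x in q]).round().astype(int)],True,c,1)
    cv2.polylines(a,[np.array([(proj(S,x)-[230,150]+.375)*4 for x in q]).round().astype(int)],True,c,1)
cv2.imwrite('pics/s2.png',a[:,:,::-1]); 
b=np.zeros((600,760,3),'uint8'); b[:]=cv2.resize(W[180:360,160:388],(760,600)); cv2.imwrite('pics/w2.png',b[:,:,::-1])
```

```text
[ 0.52418385 -0.2265645   0.10819585]
cam in tool [ 0.06861613  0.00230563 -0.14434821] 347.3951968952052
```

View pics/s2.png

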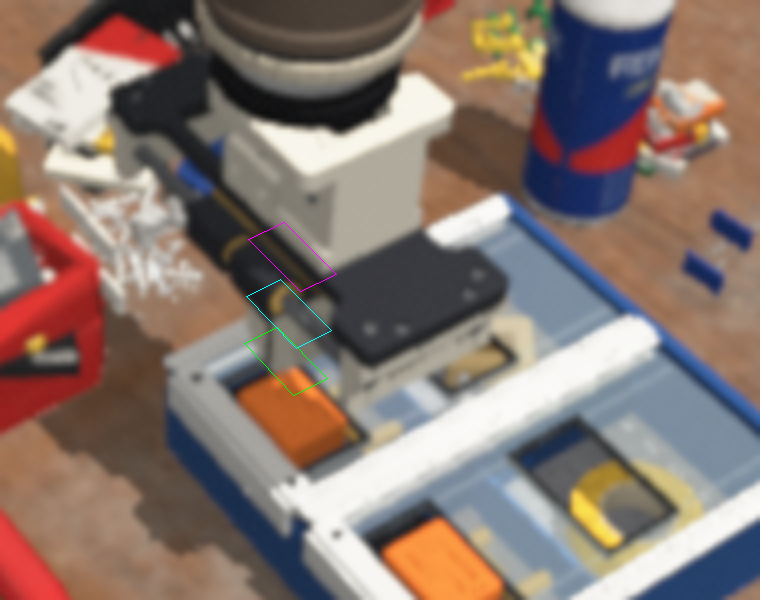

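View pics/w2.png

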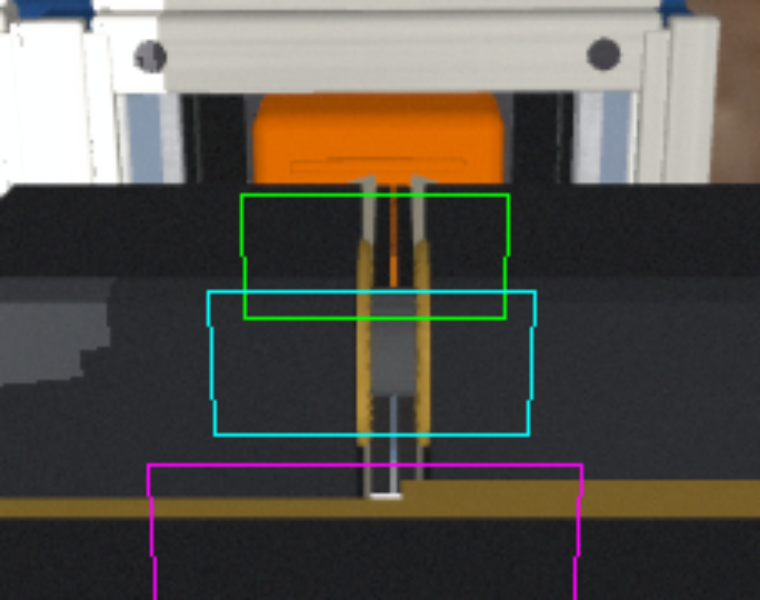

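The fingertip outline (green) lies over the catch and inside the slot, clear of the front bar. Next I press down.

{"fn": "play_rows", "kwargs": {
  "steps": [
    [0,0,15,0],
    [0,0,28,0],
    [0,0,36,0],
    [0,0,41,0],
    [0,0,43,0]
  ]
}}

```text
time_s: 3.25
ee_pos: [0.5243, -0.2271, 0.0647]
tcp_rot: [0.032, 0.999, 0.0, 0.0]
force: [0.2, 1.5, 3.3]
gripper_width: 0.0005
finger_force: 1.9
```

{"fn": "play_rows", "kwargs": {
  "steps": [
    [0,0,1,0],
    [0,0,1,0],
    [0,0,1,0]
  ]
}}

```text
time_s: 3.55
ee_pos: [0.5243, -0.2271, 0.064]
tcp_rot: [0.032, 0.999, 0.0, 0.0]
force: [-1.0, 3.3, 4.7]
gripper_width: 0.0003
finger_force: 2.0
```

{"fn": "play_rows", "kwargs": {
  "steps": [
    [4,0,0,0],
    [8,0,0,0],
    [13,0,0,0],
    [19,0,0,0],
    [25,0,0,0]
  ]
}}

```text
time_s: 4.05
ee_pos: [0.4988, -0.2263, 0.064]
tcp_rot: [0.032, 0.999, -0.0, 0.0]
force: [4.6, -0.7, 2.9]
gripper_width: 0.0005
finger_force: 1.8
```

{"fn": "play_rows", "kwargs": {
  "steps": [
    [7,0,0,0],
    [14,0,0,0],
    [21,0,0,0],
    [28,0,0,0],
    [35,0,0,0]
  ]
}}

```text
time_s: 4.55
ee_pos: [0.4633, -0.2237, 0.0636]
tcp_rot: [0.032, 0.999, -0.0, -0.0]
force: [3.8, -3.3, -0.4]
gripper_width: 0.0005
finger_force: 1.8
```

{"fn": "play_rows", "kwargs": {
  "steps": [
    [7,0,0,0],
    [14,0,0,0],
    [20,0,0,0],
    [25,0,0,0],
    [29,0,0,0]
  ]
}}

```text
time_s: 5.05
ee_pos: [0.4347, -0.2216, 0.0637]
tcp_rot: [0.032, 0.999, 0.0, -0.0]
force: [2.6, -1.8, -1.8]
gripper_width: 0.0003
finger_force: 1.7
```

{"fn": "play_rows", "kwargs": {
  "steps": [
    [2,0,0,0],
    [3,0,0,0],
    [4,0,0,0],
    [5,0,0,0],
    [5,0,0,0]
  ]
}}

```text
time_s: 5.55
ee_pos: [0.4298, -0.221, 0.0636]
tcp_rot: [0.032, 0.999, 0.0, -0.0]
force: [0.5, 0.5, 0.3]
gripper_width: 0.0001
finger_force: 0.3
```

{"fn": "play_rows", "kwargs": {
  "steps": [
    [1,0,0,0],
    [2,0,0,0],
    [2,0,0,0]
  ]
}}

```text
time_s: 5.85
ee_pos: [0.4279, -0.221, 0.0636]
tcp_rot: [0.032, 0.999, 0.0, -0.0]
force: [1.0, 0.1, -0.2]
gripper_width: 0.0005
finger_force: 0.3
```

Run:
```python
from rig import sensors, vision
import cv2
from h import *
o=sensors.get_obs(); print(o['ee_pos'],o['force'])
S=vision.snapshot('scene'); cv2.imwrite('pics/s3.png',cv2.resize(S['img'][190:345,250:440],None,fx=4,fy=4,interpolation=cv2.INTER_CUBIC)[:600,:800,::-1])
```

```text
[ 0.42789319 -0.22099117  0.06359642] [ 0.95388127  0.08491374 -0.19283783]
```

View pics/s3.png

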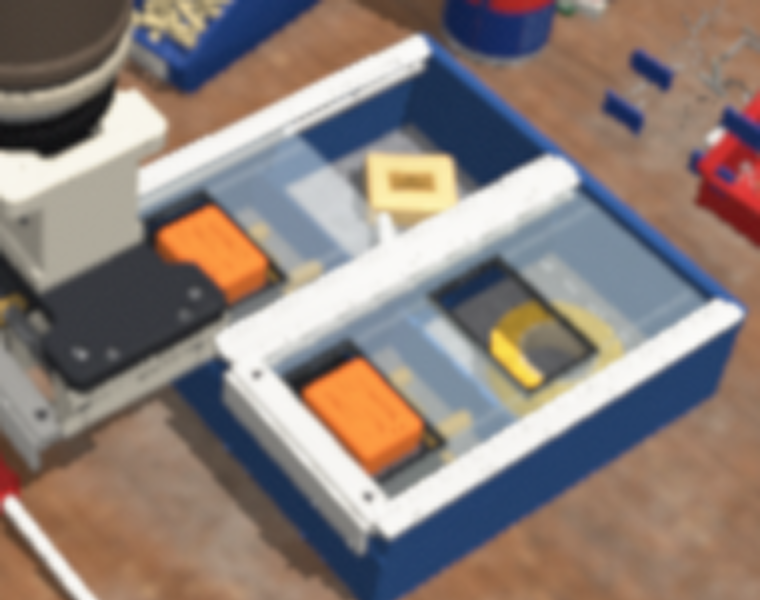

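The padlock lies uncovered. The left catch stands up orange at (213,250) in the second slot, and the right cover is shut. I'll back off slightly and retreat upwards.

{"fn": "play_rows", "kwargs": {
  "steps": [
    [-5,0,0,0],
    [-8,0,0,0],
    [-8,0,-20,0],
    [-8,0,-60,0],
    [-8,0,-105,0]
  ]
}}

```text
time_s: 6.4
ee_pos: [0.4354, -0.2216, 0.1691]
tcp_rot: [0.032, 0.999, 0.0, -0.002]
force: [1.1, -0.3, 0.9]
gripper_width: 0.0005
finger_force: 0.0
```

{"fn": "play_rows", "kwargs": {
  "steps": [
    [0,45,-30,0],
    [0,95,-60,0],
    [0,145,-60,0],
    [0,195,-60,0],
    [0,235,-60,0]
  ]
}}

```text
time_s: 6.9
ee_pos: [0.4512, 0.0138, 0.2295]
tcp_rot: [0.032, 0.999, 0.0, 0.001]
force: [1.7, 0.5, -0.4]
gripper_width: 0.0003
finger_force: 0.0
```

Run:
```python
from rig import sensors, vision
import cv2
from h import *
o=sensors.get_obs(); print(o['time_s'],o['ee_pos'],o['force'])
S=vision.snapshot('top'); cv2.imwrite('pics/t4.png',cv2.resize(S['img'][120:300,270:420],None,fx=3.3,fy=3.3,interpolation=cv2.INTER_CUBIC)[:600,:800,::-1])
```

```text
6.9 [0.45124044 0.01378987 0.22948979] [ 1.6665974   0.50541416 -0.41770877]
```

View pics/t4.png

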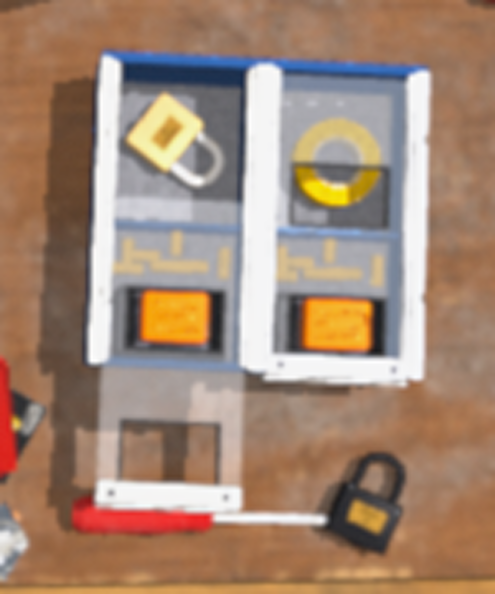

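The cover is fully open with the catch up in its second slot at (175,318), and the goods and bystanders haven't moved, so I'm handing in.

```bash
python3 -c "
from rig import close_job
print(close_job())"
```

```text
the job is handed in; nothing more can be done
None
```

The left cover above the brass padlock is fully open, with its catch snapped up in the second slot. The right cover is still shut and nothing else on the counter moved that I could see. I've handed the job in, but no verdict came back.

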